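Shoot the safety bolt of the assembly fixture

TASK

Lock the turntable of the assembly fixture: press the red spring catch bar down with one fingertip and, keeping it held down all the way, push the black knob with the other finger so that the bolt slides fully home through the green keeper. Only when the bolt is home let the catch spring back up, and take the hand clear; nothing is to be gripped or lifted, and the things lying about stay where they are.

Things in the scene. Friction and masses are not known exactly. Their poses are not given: they have to be found in the camera images.
- fixture: The fixture, bolted down: grey base 110 x 285 x 12 mm, green turntable at its +y end. Origin on the table under the knob's middle with the bolt drawn back; z up, +y = the way the bolt slides home; the red catch bar is on the -x side. Steel bolt rod along y at x = 0, top z = 33 mm; blue guide arches over it at y = -64..-52 and 48..60 mm, 38 mm wide, top z = 41. Only knob and catch stand higher.
- keeper (a point): Middle of the top of the green keeper arch (38 mm in x, 14 mm in y, top z = 41 mm) at the turntable's edge, 91 mm along +y from the fixture's origin; the bolt's nose slides through under it. Behind it the nest with an orange handle, top z = 38 mm. Fixed to the fixture.
- bolt (a joint): Bolt travel in m: 0 drawn back, 0.040 fully home (end stop, knob at the guide arch); starts at 0 to 0.003. About 2.5 N of friction, stays where left. Blocked beyond about 0.004 unless the catch is more than 6.5 mm down; if the catch is let up on the way its comb locks the bolt there. Past 0.037 the catch can spring up behind the fin and lock the bolt home.
- knob (a point): Middle of the top of the black upright knob on the bolt, moving with it, 76 mm above the table. The knob is 18 mm in the fixture's x, 16 mm along y, and spans z = 36 to 76 mm. Push its -y face, 8 mm behind this point.
- fin (a point): Tip of the brass fin on the bolt, in line with the knob, moving with it: 3 mm thick, reaching from the rod 37 mm to -x, top z = 37 mm, between the teeth of the steel comb on the catch's inner edge (comb x = -46..-31 mm from the knob's middle, top z = 44 mm at the bar with the catch up, sinking with it). A finger above z = 40 mm passes over the fin.
- catch (a joint): How far the red catch bar is pressed down, in m: 0 up (rest), 0.010 at its bottom stop. A spring returns it: about 2 N at the top, 5 N at the bottom. It frees the bolt beyond about 0.0065, so hold it at 0.0075 to 0.010.
- catch_top (a point): Middle of the top face of the red catch bar, moving with it: z = 50 mm when up, 40 mm when fully down. The bar is 18 mm wide in the fixture's x and 94 mm long along y, parallel to the bolt, centre line 55 mm to the -x side of the knob's. It goes straight down wherever it is pressed, and a fingertip may slide along it while pressing.
- hammer: Bystander, loose, to be left alone: hammer, 220 mm long, lying beside the fixture.
- rivet_cup: Bystander, loose, to be left alone: open steel cup, 56 mm across, 55 mm tall, standing beside the fixture.
- spare_handle: Bystander, loose, to be left alone: orange tool handle, 22 x 85 x 14 mm, lying on the robot's side of the fixture.
- oil_bottle: Bystander, loose, to be left alone: yellow bottle, 52 mm across, 140 mm tall.
- carton: Bystander, loose, to be left alone: cardboard box, 90 x 70 x 50 mm.
- bush_jar: Bystander, loose, to be left alone: white jar with a blue cap, 64 mm across, 80 mm tall.
- screwdriver: Bystander, loose, to be left alone: screwdriver, 190 mm long, lying.

How it is judged:
By the outcome, as a careful person would: the job done as asked, in the order asked, and still so for the second after the job is handed in, with the robot touching nothing.
It also fails if it takes over 40 s, if anything falls off the work surface, if the arm or the gripper's body presses on something with over 40 N, if the wrist force passes 120 N, or if a joint passes its speed limit or range.

ROBOT

A 6-joint arm with a two-finger parallel gripper is mounted at the origin on the work surface. World frame = base frame: x ahead of the robot, y to its left, z up, the work surface at z = 0. Lengths are in mm, angles in rad, forces in N, time in s.
With the tool pointing down it reaches from about 275 to 750 mm from the base axis. Payload 10.2 kg.
Tool frame: the origin (TCP) lies at the very end of the fingers, on their centre line; the grasp point (between the pads) lies ctrl.grip_depth behind it (ctrl.grip_depth is the distance from the TCP to the grasp point, in mm); z points along the fingers, y is the direction in which the jaws open and shut (so a half turn about z gives the same grasp; the last joint's range is limited). The gripper opens to 85 mm and grips with 20 to 120 N. Pads are 22 mm wide; open, the fingers measure 114 mm over their backs; the gripper's body (76 mm by 85 mm) begins 54 mm behind the grasp point. The pads swing forward as they close: fully open they stand 13 mm farther back than shut.
Start: joints at [-1.324, 0.313, 1.498, -0, 1.331, -0.223], TCP at [237.661, -468.133, 231.294] pointing down, gripper open.
Joint ranges: [-2.94, 2.94], [-0.97, 2.17], [0.19, 2.56], [-1.23, 4.37], [0.02, 3.11], [-2.88, 2.88]. Speed limits (rad/s): [2.39, 2.39, 3.01, 3.14, 3.14, 3.14].

INTERFACE

Orientations are given as a unit quaternion [w, x, y, z].
In Python, from rig import telemetry, eyes, ctrl, nets gives the robot as it stands. The module is installed in compiled form; this text tells all that it offers.
- The arm moves only by the tool drive_tool, never from a script. Its argument "series" is text: rows parted by semicolons, each of 7 numbers parted by spaces: the shift along the tool's x, y, z normalised to -1 to 1, where 1 is 0.12 m, then the turn, a rotation vector about the tool's x, y, z normalised to -1 to 1, where 1 is 0.5 rad, then the opening, from 0 (shut) to 1 (fully open). In form: tx ty tz wx wy wz hand; .... A call has 1 to 20 rows; each row is the pose to reach, as a shift and turn from the pose measured when the call began, along the tool's axes at that moment; what a row does not reach only later rows make up. A row lasts 1/10 s, in which the tool goes at most 50 mm and 8.59 degrees, less where a joint would pass 70% of its speed; a pose out of reach is approached as far as the arm can. A call with a number of a shift or a turn outside -1 to 1 is refused whole. A call with a gripper value outside its range is refused whole. The fingers move at their own pace and stop on an object; "newtons" is the grip in N (left out, the last holds). Time passes only in rows, so rows that repeat a pose let the fingers close. It gives the time, the measured TCP pose, the force and the opening at its end, in the units of the state.
- telemetry.sense(): the state, without advancing time (a new reading comes with each control period).
- eyes.capture(name): name is "scene" or "top" or "wrist"; returns a dict with "frame" (480x640x3 uint8, red, green, blue), "fx", "fy", "cx", "cy" (pixels), "view" (4x4, takes a point from world to camera coordinates). Camera axes: x right, y up, looking along -z (the intrinsics and any distortion apply to the point x, -y, -z); pixel columns grow to the right and rows downward; lengths in mm; the calibration is good to about 2 mm. A picture is of the moment at which its call begins. There is no depth.
- ctrl.finish_job(): hands the job in, once; it reports no verdict.
Trained networks look in a picture, given as the dict that the camera call returned (one of the last four; its "shot" number tells which), for a name from the list of things; names that differ only in an ending like _2 or _b are one class to them, and where a whole thing is asked for, a point or a joint stands for the part that bears it (a point fixed in the world has none). Each returns a list of dicts, best first, with "confidence" (0 to 1); they miss things now and then, are a little off and sometimes report something else, mostly with a low value. They report only what shows in the picture. A call takes as long as a camera call.
- nets.spot_in(name, picture): "rect" ([left, top, right, bottom] in pixels, round what is visible of it).
The state is a dict: "time_s": time; "joints": joint angles; "dq": joint speeds; "tau": joint torques, N m; "eef_pos": TCP position; "ee_rot": TCP orientation; "force": force on the tool from outside, world axes, zero at the start; "wrist_torque": the same for the moment, N m; "grip_width": opening from 0.0 (shut) to 1.0 (fully open).
Only numpy, scipy, OpenCV 4.12 (cv2) and the standard library are available. Lean on these libraries where they do the work, as an engineer would, in place of code of your own. Each camera call takes 0.05 s, during which the arm holds its last target. There are 200 camera calls.

## Working session

There is one attempt and no reset: what is moved stays moved. The work goes in short steps, Python scripts to look and compute and a tool call to move; the robot and the scene stay as the last step left them, time stands still between calls to the robot, and variables do not carry over. Pictures are saved under pics/ and viewed, about 8 in all and at most 12, crops included, and the job is handed in when it is done.

Besides the shell and the picture viewer there is one more tool, called after "Request:" as name(argument=value, ...), one argument or row to a line, values as JSON. drive_tool: Moves the arm, as the interface text tells. Scaled input: -1 to 1 covers 0.12 m each way for a shift and 0.5 rad each way for a turn. Its arguments: {"type":"object","properties":{"series":{"type":"string"},"newtons":{"type":"number"}},"required":["series"]}

```bash
mkdir -p pics
python3 - <<'E'
from rig import telemetry, eyes, ctrl, nets
import cv2, numpy as np
print(telemetry.sense(), ctrl.grip_depth)
for c in ["scene","top"]:
    p=eyes.capture(c)
    print(c,p["fx"],p["fy"],p["cx"],p["cy"],[k for k in p],np.round(p["view"],4).tolist())
    cv2.imwrite(f"pics/{c}1.png",p["frame"][:,:,::-1])
    for n in ["fixture","keeper","knob","fin","catch_top","catch","bolt"]:
        print(n,[(np.round(d["rect"],1).tolist(),round(d["confidence"],2)) for d in nets.spot_in(n,p)[:2]])
E
```

```text
{'time_s': 0.0, 'joints': array([-1.32439011e+00,  3.13490841e-01,  1.49846946e+00, -3.98780994e-06,
        1.33103480e+00, -2.23400700e-01]), 'dq': array([-0.00136775,  0.00167121, -0.00222077, -0.00100255, -0.00107475,
       -0.00022303]), 'tau': array([-8.59081010e-04, -4.12270832e+01, -2.59750378e+01, -2.49346367e-04,
        4.11034824e-03, -4.32145839e-06]), 'eef_pos': array([ 237.59356417, -467.84996701,  230.70200696]), 'ee_rot': array([-7.01155365e-04,  9.72536467e-01,  2.32749499e-01, -1.00022392e-05]), 'force': array([ 0.65187648, -0.26278165, -0.19709268]), 'wrist_torque': array([-0.00828614, -0.04876652, -0.035096  ]), 'grip_width': 1.0035178997023253} 18.700000000000003
scene 623.1287614487377 623.1287614487377 319.72550795939907 233.32918429545362 ['frame', 'fx', 'fy', 'cx', 'cy', 'view', 'shot'] [[-0.5528, 0.8333, -0.0071, 294.7096], [-0.6961, -0.4571, 0.5537, 339.0722], [0.4582, 0.3111, 0.8327, -1691.6762], [0.0, 0.0, 0.0, 1.0]]
fixture [([276.0, 220.9, 412.9, 289.9], 0.56), ([377.1, 288.7, 400.5, 319.4], 0.21)]
keeper [([274.4, 222.3, 410.7, 290.0], 0.77), ([345.3
[... 363 characters left out ...]
27046738 321.0061587453565 242.20438205973443 ['frame', 'fx', 'fy', 'cx', 'cy', 'view', 'shot'] [[0.0145, -0.9997, 0.0187, -22.2685], [0.9834, 0.0176, 0.1804, -551.0449], [-0.1807, 0.0158, 0.9834, -1596.0311], [0.0, 0.0, 0.0, 1.0]]
fixture [([245.8, 220.7, 342.6, 285.5], 0.69), ([302.7, 247.3, 333.4, 265.1], 0.52)]
keeper [([244.3, 222.4, 343.2, 281.8], 0.65)]
knob [([289.6, 226.0, 344.0, 250.1], 0.59)]
fin [([292.3, 226.3, 343.7, 249.2], 0.64)]
catch_top [([303.6, 249.0, 334.9, 262.5], 0.5), ([241.9, 223.2, 339.7, 285.4], 0.41)]
catch [([302.7, 247.2, 333.8, 265.9], 0.66), ([455.7, 210.8, 479.8, 232.9], 0.51)]
bolt [([149.5, 262.1, 172.0, 319.2], 0.68), ([290.8, 227.4, 344.5, 249.1], 0.55)]
```

Run:
```python
import cv2, numpy as np
a=cv2.imread("pics/scene1.png")[190:340,230:430]; b=cv2.imread("pics/top1.png")[205:305,220:370]
a=cv2.resize(a,(800,600),interpolation=cv2.INTER_CUBIC);b=cv2.resize(b,(780,520),interpolation=cv2.INTER_CUBIC)
cv2.imwrite("pics/c1.png",a);cv2.imwrite("pics/c2.png",b)
```

```text
(no output)
```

View pics/scene1.png

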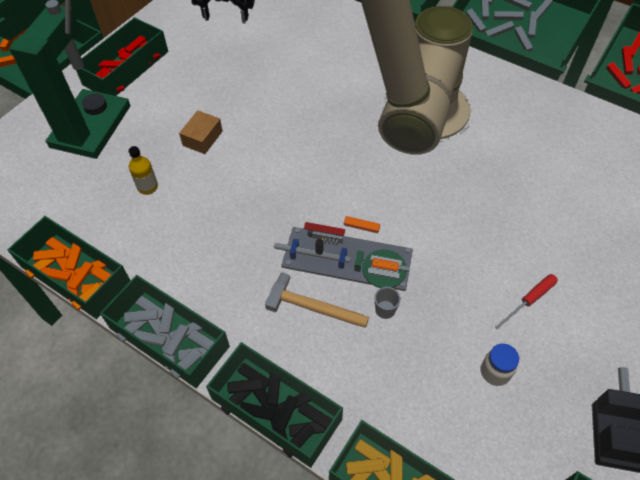

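View pics/c1.png

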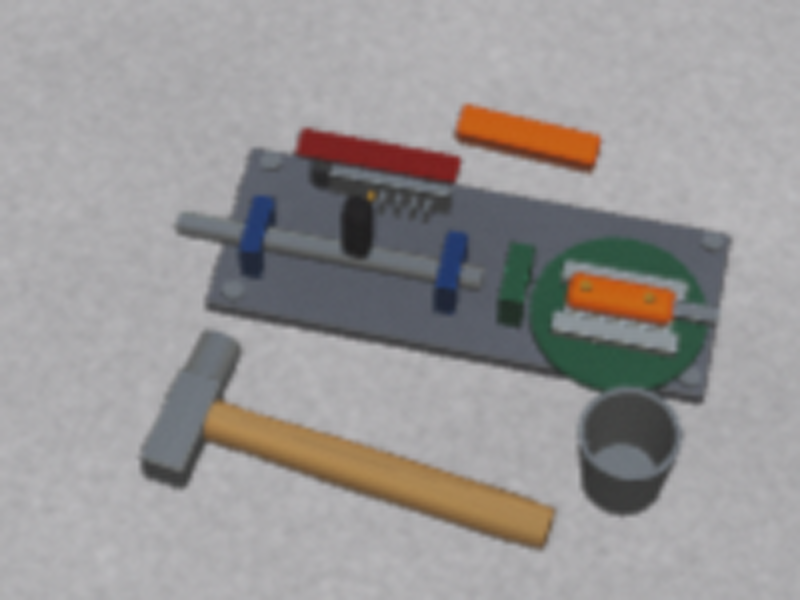

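View pics/c2.png

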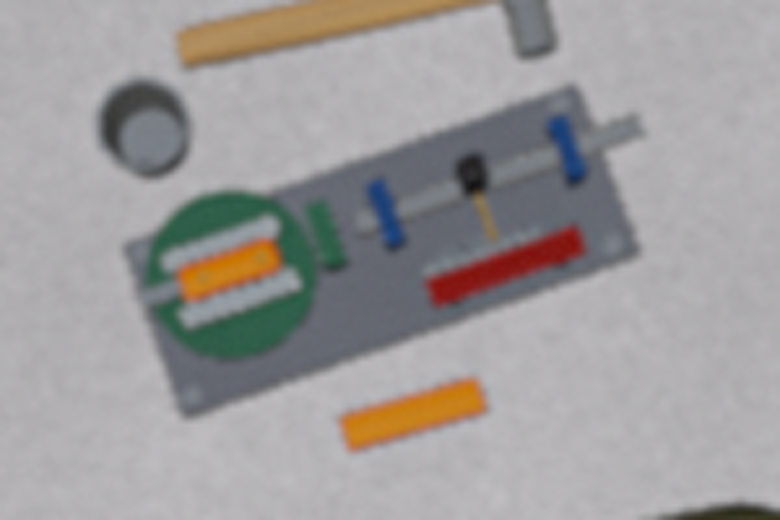

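The fixture's bolt points to the robot's left and slightly towards it. In the top crop the knob is at (471,168), the arches at (566,150) and (386,213), the keeper at (326,235) and the bar centre at about (506,262). The catch bar is on the robot's side. Next I fit the pose.

```bash
cat > h.py <<'E'
import numpy as np, cv2
from scipy.optimize import least_squares
from scipy.spatial.transform import Rotation as R
def proj(p,X):
    c=(np.c_[X,np.ones(len(X))]@np.array(p["view"]).T)[:,:3]
    return np.c_[p["cx"]+p["fx"]*c[:,0]/-c[:,2], p["cy"]+p["fy"]*c[:,1]/c[:,2]]
def fix2w(q,L):
    L=np.atleast_2d(L); c,s=np.cos(q[2]),np.sin(q[2])
    return np.c_[q[0]+c*L[:,0]-s*L[:,1], q[1]+s*L[:,0]+c*L[:,1], L[:,2]]
def pts(t,b): return np.array([[0,-58,41],[0,54,41],[0,91,41],[0,t,76],[-55,b,50.]])
E
python3 - <<'E'
from h import *
from rig import telemetry, eyes
A=eyes.capture("scene");B=eyes.capture("top")
a=np.array([[258,222],[451,260],[517,270],[357,203],[380,152]])/4+[230,190]
b=np.array([[566,150],[386,213],[326,235],[471,162],[506,262]])/5.2+[220,205]
def f(q,ps=((A,a),(B,b))):
    return np.concatenate([(proj(p,fix2w(q,pts(1.5,q[3])))-o).ravel() for p,o in ps])
for ps in [((A,a),(B,b)),((A,a),),((B,b),)]:
    r=least_squares(f,[500,0,.3,0],args=(ps,)); print(r.x.round(3),r.fun.round(1).tolist())
r=least_squares(f,[500,0,.3,0]);q=r.x
print(fix2w(q,[-27.5,-25,120]), fix2w(q,pts(1.5,q[3])).round(1).tolist())
s=telemetry.sense();w=s["ee_rot"];Rm=R.from_quat([w[1],w[2],w[3],w[0]]).as_matrix();print(Rm.round(3).tolist())
print("tool y heading",np.degrees(np.arctan2(Rm[1,1],Rm[0,1])),"fixture x heading",np.degrees(q[2]))
print("shift tool/120", Rm.T@(fix2w(q,[-27.5,-25,160])[0]-s["eef_pos"])/120)
E
```

```text
[5.6129e+02 1.7325e+01 3.6500e-01 6.1300e-01] [-0.6, -0.4, -0.0, -0.8, -0.2, -0.3, 0.4, 0.7, -0.4, -0.3, 0.1, -1.0, -0.4, -0.6, -0.5, -0.7, -0.3, 1.1, -0.4, 0.5]
[5.61531e+02 1.77470e+01 3.59000e-01 9.48000e-01] [-0.4, -0.4, 0.1, -0.5, -0.1, 0.1, 0.5, 0.8, 0.0, -0.1]
[ 5.61063e+02  1.67000e+01  3.75000e-01 -2.80000e-02] [0.2, -1.1, -0.1, -0.4, -0.2, -0.3, -0.0, 1.2, 0.2, 0.5]
[[544.5420373  -15.85248402 120.        ]] [[582.0, -36.8, 41.0], [542.0, 67.8, 41.0], [528.8, 102.3, 41.0], [560.8, 18.7, 76.0], [509.7, -1.8, 50.0]]
[[0.892, 0.453, -0.0], [0.453, -0.892, 0.0], [0.0, -0.0, -1.0]]
tool y heading -63.0823599105852 fixture x heading 20.94158397354862
shift tool/120 [ 3.9865513  -2.20278074  0.59417099]
```

Request:
drive_tool(
  series="1 -0.55 0.15 0 0 -0.98 0.47;1 -0.55 0.15 0 0 -0.98 0.47;1 -0.55 0.15 0 0 -0.98 0.47;1 -0.55 0.15 0 0 -0.98 0.47;1 -0.55 0.15 0 0 -0.98 0.47;1 -0.55 0.15 0 0 -0.98 0.47",
)

```text
time_s: 1.5
eef_pos: [314.6, -355.3, 213.4]
ee_rot: [0.0, 0.887, 0.461, -0.0]
force: [-0.1, 0.2, 0.7]
grip_width: 0.471
```

Request:
drive_tool(
  series="1 0 0.15 0 0 -0.98 0.47;1 0 0.15 0 0 -0.98 0.47;1 0 0.15 0 0 -0.98 0.47;1 0 0.15 0 0 -0.98 0.47;1 0 0.15 0 0 -0.98 0.47;1 0 0.15 0 0 -0.98 0.47",
)

```text
time_s: 2.1
eef_pos: [383.4, -258.0, 195.5]
ee_rot: [0.0, 0.75, 0.661, -0.0]
force: [0.3, 0.4, 0.2]
grip_width: 0.473
```

Request:
drive_tool(
  series="1 0.6 0.1 0 0 -0.98 0.47;1 0.6 0.1 0 0 -0.98 0.47;1 0.6 0.1 0 0 -0.98 0.47;1 0.6 0.1 0 0 -0.98 0.47;1 0.6 0.1 0 0 -0.98 0.47;1 0.6 0.1 0 0 -0.98 0.47",
)

```text
time_s: 2.7
eef_pos: [469.7, -148.9, 183.4]
ee_rot: [0.0, 0.569, 0.822, -0.0]
force: [-0.4, 0.5, -0.2]
grip_width: 0.466
```

Request:
drive_tool(
  series="0.8 0.97 0.2 0 0 0 0.47;0.8 0.97 0.2 0 0 0 0.47;0.8 0.97 0.2 0 0 0 0.47;0.8 0.97 0.2 0 0 0 0.47;0.8 0.97 0.2 0 0 0 0.47;0.8 0.97 0.2 0 0 0 0.47",
)

```text
time_s: 3.3
eef_pos: [544.4, -19.5, 159.6]
ee_rot: [0.0, 0.57, 0.822, -0.0]
force: [0.3, -0.2, 0.2]
grip_width: 0.465
```

```bash
cat > look.py <<'E'
import sys
from h import *
from rig import telemetry, eyes, nets
q=[561.29,17.3,.365]
p=eyes.capture("wrist");im=p["frame"][:,:,::-1].copy()
s=telemetry.sense();print(s["eef_pos"].round(1),s["ee_rot"].round(4),s["grip_width"])
C=proj(p,fix2w(q,pts(1.5,.6)));print(C.round(0).tolist(),p["fx"],np.round(p["view"],3).tolist())
for n in ["knob","catch_top","keeper","fin"]:print(n,[(np.round(d["rect"]).tolist(),round(d["confidence"],2)) for d in nets.spot_in(n,p)[:2]])
for c in C: cv2.drawMarker(im,tuple(int(v) for v in c),(255,0,255),0,8)
cv2.imwrite(f"pics/{sys.argv[1]}.png",im)
E
python3 look.py w1
```

```text
[544.4 -19.6 159.7] [ 5.000e-04  5.701e-01  8.216e-01 -3.000e-04] 0.4706259232106371
[[351.0, 263.0], [354.0, 122.0], [356.0, 66.0], [358.0, 201.0], [281.0, 196.0]] 335.77359359055987 [[0.937, 0.35, -0.001, -502.194], [-0.336, 0.896, -0.29, 217.643], [-0.101, 0.272, 0.957, -250.696], [0.0, 0.0, 0.0, 1.0]]
knob [([307.0, 93.0, 372.0, 306.0], 0.72)]
catch_top [([264.0, 130.0, 311.0, 250.0], 0.66)]
keeper [([256.0, 1.0, 421.0, 305.0], 0.87), ([306.0, 95.0, 370.0, 305.0], 0.17)]
fin [([308.0, 95.0, 370.0, 308.0], 0.95)]
```

View pics/w1.png

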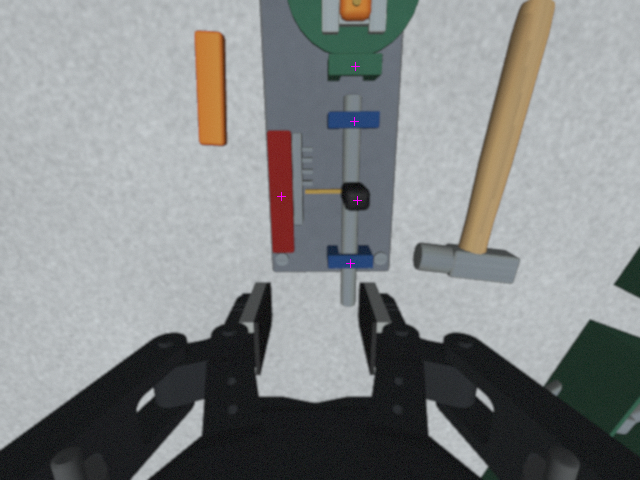

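Run:
```python
from h import *
from rig import telemetry, eyes
p=eyes.capture("wrist");im=p["frame"][:,:,::-1]
s=telemetry.sense();w=s["ee_rot"];M=R.from_quat([w[1],w[2],w[3],w[0]]).as_matrix()
for z in (0,-7,-20):
  for x in (11,-11):
    L=np.array([[x,y,z] for y in (-34.5,-27.5,-20,0,20,27.5,34.5)]);print(z,x,proj(p,s["eef_pos"]+L@M.T).round(0).tolist())
c=cv2.resize(im[260:380,200:420],None,fx=3.6,fy=3.6,interpolation=cv2.INTER_CUBIC);cv2.imwrite("pics/f.png",cv2.convertScaleAbs(c,alpha=2,beta=20))
print("tool x heading",np.degrees(np.arctan2(M[1,0],M[0,0])), "fix y heading",90+np.degrees(.365))
```

```text
0 11 [[242.0, 276.0], [257.0, 276.0], [273.0, 276.0], [317.0, 276.0], [360.0, 276.0], [376.0, 276.0], [391.0, 276.0]]
0 -11 [[245.0, 318.0], [259.0, 318.0], [275.0, 318.0], [317.0, 318.0], [358.0, 318.0], [374.0, 318.0], [388.0, 318.0]]
-7 11 [[239.0, 282.0], [255.0, 282.0], [271.0, 282.0], [317.0, 282.0], [362.0, 282.0], [379.0, 282.0], [395.0, 282.0]]
-7 -11 [[242.0, 326.0], [257.0, 326.0], [273.0, 326.0], [317.0, 326.0], [360.0, 326.0], [376.0, 326.0], [391.0, 326.0]]
-20 11 [[232.0, 295.0], [249.0, 295.0], [268.0, 295.0], [317.0, 295.0], [366.0, 295.0], [385.0, 295.0], [402.0, 295.0]]
-20 -11 [[235.0, 342.0], [252.0, 342.0], [270.0, 342.0], [317.0, 342.0], [364.0, 342.0], [382.0, 342.0], [398.0, 342.0]]
tool x heading 110.57735565961383 fix y heading 110.91295952227505
```

View pics/f.png

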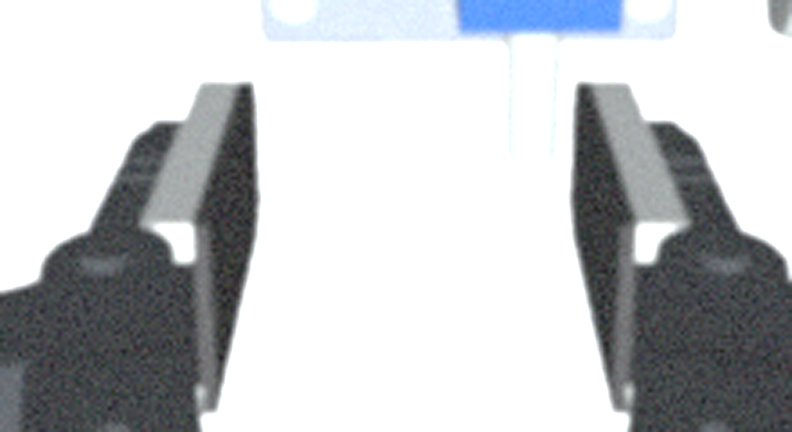

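Request:
drive_tool(
  series="0.03 0.0125 0.3 0 0 0 0.57;0.03 0.0125 0.6 0 0 0 0.57;0.03 0.0125 0.66 0 0 0 0.57;0.03 0.0125 0.66 0 0 0 0.57;0.03 0.0125 0.66 0 0 0 0.57",
)

```text
time_s: 4.1
eef_pos: [545.7, -15.2, 82.0]
ee_rot: [0.002, 0.569, 0.822, 0.0]
force: [0.1, 0.1, -0.3]
grip_width: 0.567
```

```bash
python3 look.py w2
```

```text
[545.8 -15.2  82.2] [1.900e-03 5.695e-01 8.220e-01 3.000e-04] 0.5689581812797637
[[359.0, 315.0], [366.0, 124.0], [368.0, 44.0], [372.0, 240.0], [262.0, 228.0]] 335.77359359055987 [[0.936, 0.352, 0.002, -504.88], [-0.336, 0.896, -0.292, 191.923], [-0.104, 0.272, 0.957, -175.952], [0.0, 0.0, 0.0, 1.0]]
knob [([299.0, 86.0, 394.0, 367.0], 0.64)]
catch_top [([237.0, 134.0, 306.0, 301.0], 0.59)]
keeper [([232.0, 0.0, 433.0, 368.0], 0.84), ([138.0, 6.0, 191.0, 156.0], 0.51)]
fin [([297.0, 86.0, 386.0, 370.0], 0.93)]
```

View pics/w2.png

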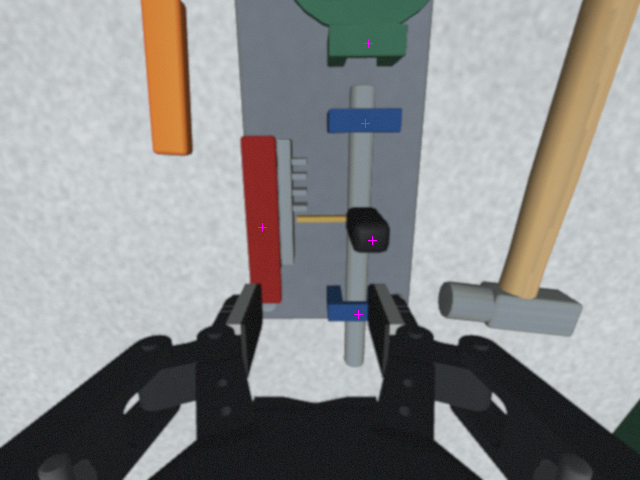

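Request:
drive_tool(
  series="0 -0.016 0.12 0 0 0 0.57;0 -0.016 0.25 0 0 0 0.57;0 -0.016 0.25 0 0 0 0.57;0 -0.016 0.25 0 0 0 0.57",
)

```text
time_s: 4.75
eef_pos: [543.7, -15.7, 51.9]
ee_rot: [0.001, 0.569, 0.822, 0.0]
force: [-0.2, -0.0, -0.2]
grip_width: 0.574
```

Request:
drive_tool(
  series="0 0 0.03 0 0 0 0.57;0 0 0.03 0 0 0 0.57;0 0 0.03 0 0 0 0.57",
)

```text
time_s: 5.05
eef_pos: [543.9, -15.8, 48.6]
ee_rot: [0.002, 0.569, 0.822, 0.0]
force: [-0.0, 0.3, -0.9]
grip_width: 0.57
```

Request:
drive_tool(
  series="0 0 0.02 0 0 0 0.57;0 0 0.02 0 0 0 0.57;0 0 0.02 0 0 0 0.57",
)

```text
time_s: 5.35
eef_pos: [544.1, -15.8, 46.5]
ee_rot: [0.002, 0.569, 0.822, 0.0]
force: [0.1, -0.3, 1.6]
grip_width: 0.571
```

Request:
drive_tool(
  series="0 0 0.015 0 0 0 0.57;0 0 0.015 0 0 0 0.57;0 0 0.015 0 0 0 0.57",
)

```text
time_s: 5.65
eef_pos: [544.1, -15.8, 44.7]
ee_rot: [0.002, 0.569, 0.822, 0.0]
force: [0.1, 0.2, 3.3]
grip_width: 0.572
```

Request:
drive_tool(
  series="0 0 0.02 0 0 0 0.57;0 0 0.02 0 0 0 0.57;0 0 0.02 0 0 0 0.57",
)

```text
time_s: 5.95
eef_pos: [544.1, -15.8, 42.3]
ee_rot: [0.002, 0.569, 0.822, 0.0]
force: [-0.5, -0.4, 3.7]
grip_width: 0.568
```

Request:
drive_tool(
  series="0 0 0.015 0 0 0 0.57;0 0 0.015 0 0 0 0.57;0 0 0.015 0 0 0 0.57",
)

```text
time_s: 6.25
eef_pos: [544.2, -15.8, 40.5]
ee_rot: [0.002, 0.569, 0.822, 0.0]
force: [-1.5, 0.1, 4.4]
grip_width: 0.571
```

```bash
python3 look.py w3
python3 - <<'E'
import cv2
c=cv2.imread("pics/w3.png")[80:380,180:440]
cv2.imwrite("pics/w3c.png",cv2.convertScaleAbs(cv2.resize(c,None,fx=2,fy=2),alpha=1.5,beta=15))
E
```

```text
[544.2 -15.8  40.5] [1.900e-03 5.694e-01 8.221e-01 3.000e-04] 0.5730992623097406
[[372.0, 358.0], [385.0, 120.0], [390.0, 14.0], [397.0, 276.0], [252.0, 254.0]] 335.77359359055987 [[0.936, 0.352, 0.002, -503.111], [-0.336, 0.896, -0.292, 179.921], [-0.104, 0.273, 0.956, -135.883], [0.0, 0.0, 0.0, 1.0]]
knob [([298.0, 68.0, 423.0, 394.0], 0.82)]
catch_top [([224.0, 134.0, 307.0, 338.0], 0.71)]
keeper [([217.0, 0.0, 465.0, 400.0], 0.73)]
fin [([295.0, 70.0, 418.0, 398.0], 0.62)]
```

View pics/w3c.png

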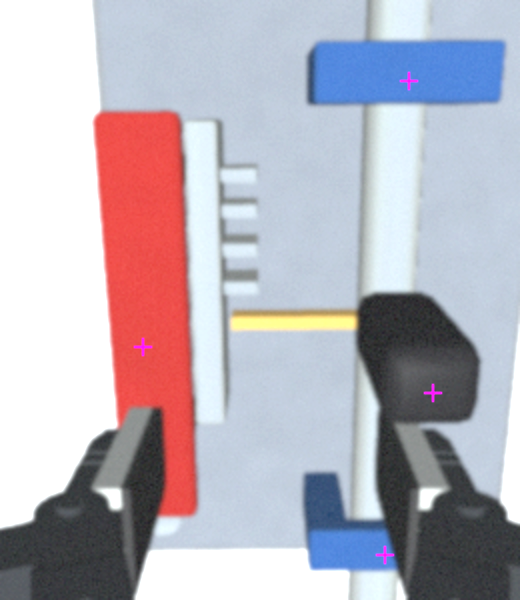

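Request:
drive_tool(
  series="0 0 0.01 0 0 0 0.57;0 0 0.01 0 0 0 0.57;0 0 0.01 0 0 0 0.57",
)

```text
time_s: 6.8
eef_pos: [544.1, -15.8, 39.3]
ee_rot: [0.002, 0.569, 0.822, 0.0]
force: [-1.7, -0.0, 5.1]
grip_width: 0.57
```

Request:
drive_tool(
  series="0 0 0.006 0 0 0 0.57;0 0 0.006 0 0 0 0.57;0 0 0.006 0 0 0 0.57",
)

```text
time_s: 7.1
eef_pos: [544.2, -15.8, 38.6]
ee_rot: [0.002, 0.569, 0.822, 0.0]
force: [-0.6, -0.7, 4.8]
grip_width: 0.572
```

Request:
drive_tool(
  series="0.02 0 0.002 0 0 0 0.57;0.04 0 0.002 0 0 0 0.57;0.06 0 0.002 0 0 0 0.57;0.08 0 0.002 0 0 0 0.57;0.1 0 0.002 0 0 0 0.57;0.12 0 0.002 0 0 0 0.57;0.12 0 0.002 0 0 0 0.57",
)

```text
time_s: 7.8
eef_pos: [539.3, -2.3, 38.5]
ee_rot: [0.002, 0.569, 0.822, 0.0]
force: [1.8, -4.3, 5.7]
grip_width: 0.57
```

Request:
drive_tool(
  series="0.02 0 0 0 0 0 0.57;0.04 0 0 0 0 0 0.57;0.06 0 0 0 0 0 0.57;0.06 0 0 0 0 0 0.57",
)

```text
time_s: 8.2
eef_pos: [536.7, 4.4, 38.5]
ee_rot: [0.003, 0.569, 0.822, 0.0]
force: [1.4, -4.5, 5.2]
grip_width: 0.569
```

Request:
drive_tool(
  series="0.02 0 0 0 0 0 0.57;0.04 0 0 0 0 0 0.57;0.06 0 0 0 0 0 0.57;0.08 0 0 0 0 0 0.57;0.1 0 0 0 0 0 0.57;0.12 0 0 0 0 0 0.57;0.14 0 0 0 0 0 0.57;0.14 0 0 0 0 0 0.57",
)

```text
time_s: 9.0
eef_pos: [530.7, 20.2, 38.5]
ee_rot: [0.003, 0.569, 0.822, 0.0]
force: [-0.0, -3.8, 4.7]
grip_width: 0.571
```

Request:
drive_tool(
  series="0.015 0 0 0 0 0 0.57;0.03 0 0 0 0 0 0.57;0.03 0 0 0 0 0 0.57",
)

```text
time_s: 9.3
eef_pos: [529.5, 23.5, 38.5]
ee_rot: [0.003, 0.569, 0.822, 0.0]
force: [1.5, -4.5, 4.8]
grip_width: 0.572
```

Request:
drive_tool(
  series="0.015 0 0 0 0 0 0.57;0.03 0 0 0 0 0 0.57;0.03 0 0 0 0 0 0.57",
)

```text
time_s: 9.6
eef_pos: [528.2, 26.8, 38.5]
ee_rot: [0.003, 0.569, 0.822, -0.0]
force: [0.3, -3.8, 5.4]
grip_width: 0.565
```

Request:
drive_tool(
  series="0.012 0 0 0 0 0 0.57;0.02 0 0 0 0 0 0.57;0.02 0 0 0 0 0 0.57",
)

```text
time_s: 9.9
eef_pos: [527.4, 28.9, 38.6]
ee_rot: [0.003, 0.569, 0.822, -0.0]
force: [0.2, -4.8, 4.1]
grip_width: 0.572
```

Request:
drive_tool(
  series="0.01 0 0 0 0 0 0.57;0.01 0 0 0 0 0 0.57",
)

```text
time_s: 10.1
eef_pos: [527.4, 29.0, 38.6]
ee_rot: [0.004, 0.569, 0.822, -0.001]
force: [2.0, -10.6, 3.0]
grip_width: 0.573
```

Request:
drive_tool(
  series="0.01 0 0 0 0 0 0.57;0.01 0 0 0 0 0 0.57",
)

```text
time_s: 10.3
eef_pos: [527.4, 29.0, 38.6]
ee_rot: [0.005, 0.57, 0.822, -0.001]
force: [2.5, -11.6, 2.7]
grip_width: 0.565
```

```bash
python3 look.py w4 >/dev/null
python3 - <<'E'
import cv2
c=cv2.imread("pics/w4.png")[80:380,180:440]
cv2.imwrite("pics/w4c.png",cv2.convertScaleAbs(cv2.resize(c,None,fx=2,fy=2),alpha=1.5,beta=15))
E
```

```text
(no output)
```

View pics/w4c.png

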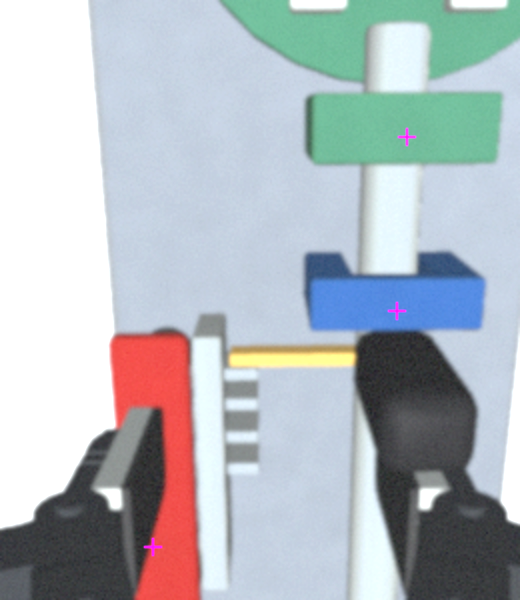

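The picture shows the bolt's nose through the keeper, the knob at the arch, and the fin beyond the last comb tooth. Now I lift straight up.

Request:
drive_tool(
  series="0 0 -0.02 0 0 0 0.57;0 0 -0.04 0 0 0 0.57;0 0 -0.06 0 0 0 0.57;0 0 -0.08 0 0 0 0.57;0 0 -0.1 0 0 0 0.57;-0.02 0 -0.12 0 0 0 0.57;-0.04 0 -0.14 0 0 0 0.57",
)

```text
time_s: 11.25
eef_pos: [528.4, 25.1, 55.1]
ee_rot: [0.004, 0.569, 0.822, -0.001]
force: [-0.4, -0.7, 0.4]
grip_width: 0.569
```

Request:
drive_tool(
  series="0 0 -0.2 0 0 0 0.57;0 0 -0.5 0 0 0 0.57;0 0 -0.8 0 0 0 0.57;0 0 -1 0 0 0 0.57;0 0 -1 0 0 0 0.57;0 0 -1 0 0 0 0.57",
)

```text
time_s: 11.85
eef_pos: [527.4, 26.1, 174.8]
ee_rot: [0.003, 0.569, 0.822, -0.001]
force: [0.1, -0.4, -0.9]
grip_width: 0.571
```

```bash
python3 look.py w5 | head -1
python3 - <<'E'
import cv2
from rig import eyes
a=cv2.imread("pics/w5.png")[0:360,120:600]
b=eyes.capture("scene")["frame"][190:340,230:430,::-1]
cv2.imwrite("pics/w5c.png",cv2.hconcat([cv2.resize(a,(400,300)),cv2.resize(b,(400,300))]))
E
```

```text
[527.2  26.1 174.1] [ 0.0028  0.5694  0.822  -0.0013] 0.5711347686454654
```

View pics/w5c.png

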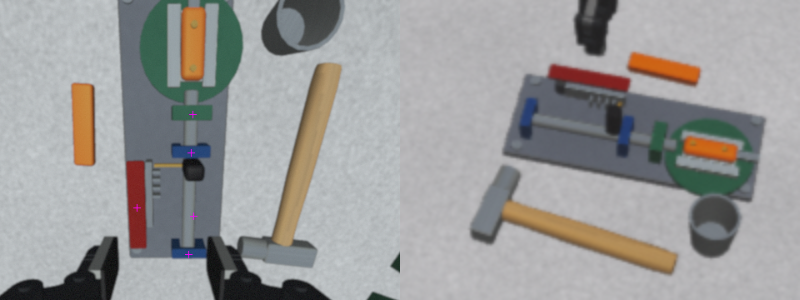

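Knob is at the arch and the nose is through the keeper. The red bar's corner in the scene picture is back at its starting pixel, so the catch is up. The bystanders are where they were and the hand is clear.

```bash
python3 -c "
from rig import ctrl
print(ctrl.finish_job())"
```

```text
the job is handed in; nothing more can be done
None
```

The turntable is locked: the bolt is fully home through the green keeper and the catch is back up. I handed the job in at about 12 s of the 40 s allowed.

- **Pressing and pushing:** One fingertip pressed the red catch bar about 9 mm down, judged from the contact height and a spring force of about 5 N. The bottom stop itself was never felt. The hand stayed at that height while the other finger pushed the knob, at about 4.5 N. The push force then rose to about 11 N with no more movement, which is the end stop.
- **Check before release:** A wrist picture showed the knob at the guide arch, the bolt's nose through the keeper, and the brass fin past the last comb tooth.
- **Release:** I lifted straight up, then clear. The force readings went back to about zero.
- **Final pictures:** The knob stayed home, the red bar was back at its starting position in the scene view, and the hammer, cup and spare handle near the fixture looked undisturbed. I did not look again at the bottle, carton, jar and screwdriver, which the hand did not go near.

The first pose fit from the fixed cameras was about 3 mm off along the bolt compared with the wrist camera. I allowed for that in the approach gap, and no other check disagreed.

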